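# Portion two sweets into a tub at the counter dispenser

## Robot

A 7-joint arm with a two-finger parallel gripper is mounted at the origin on the work surface. World frame = base frame: x ahead of the robot, y to its left, z up, the work surface at z = 0. Lengths are in mm, angles in rad, forces in N, time in s.
With the tool pointing down it reaches from about 425 to 1025 mm from the base axis. Payload 9.4 kg.
Tool frame: the origin (TCP) lies between the finger pads; the fingertips stand 19 mm ahead of it and the grasp point (between the pads) is the TCP; x points along the fingers, y is the direction in which the jaws open and shut, and the axes are right-handed (so a half turn about x gives the same grasp; the last joint's range is limited). The gripper opens to 93 mm and grips with 3 to 60 N. Pads are 15 mm wide; open, the fingers measure 128 mm over their backs; the gripper's body (75 mm by 188 mm) begins 65 mm behind the grasp point.
Start: joints at [-0.077, 0.599, -0.003, 1.599, 0.002, 0.943, -0.08], TCP at [724.999, -0.009, 201.518] pointing down, gripper open.
Joint ranges: [-2.57, 2.57], [-0.35, 1.97], [-1.29, 1.29], [0.11, 2.56], [-1.05, 4.19], [0.11, 1.86], [-2.63, 2.63]. Speed limits (rad/s): [2.22, 2.22, 3.01, 3.01, 3.14, 3.14, 3.14].

## Interface

Orientations are given as a unit quaternion [w, x, y, z].
In Python, from station import bot, eoat, planner, vision, read_clock, read_joints, read_qd, read_effort, read_ee_pos, read_orientation, read_contact_force, read_ft_torque, read_finger_gap gives the robot as it stands. Calls block until the motion is done:
- bot.reach(position, orientation): joint-space move of the TCP to a pose.
- bot.servo_line(position, rotation=None, velocity=150): straight line of the TCP; rotation=None keeps the orientation; velocity is the mean speed in mm/s.
- bot.move_joints(angles): joint-space move.
- eoat.command_gripper(opening, effort=None): finger opening in mm; effort is the grip in N (None keeps the last); returns when the fingers have stopped.
- bot.pause(seconds).
- planner.solve_ik(position, orientation): joint angles nearest the present ones, or None.
- vision.read_camera(name): name is "scene" or "side" or "wrist"; returns a dict with "frame" (400x640x3 uint8, red, green, blue), "range_z" (400x640 float32, mm along the optical axis (not along the pixel's ray), 0 where there is no reading), "fx", "fy", "cx", "cy" (pixels), "world_to_cam" (4x4, takes a point from world to camera coordinates). Camera axes: x right, y down, z forward; pixel columns grow to the right and rows downward; lengths in mm; the calibration is good to about 2 mm. The wrist camera is an equidistant fisheye: a pixel r from the principal point sees the ray r / f radians off the axis. A picture is of the moment at which its call begins.
A pose or a line that the arm cannot do raises bot.Unreachable and nothing moves.
- bot.finish_job(): hands the job in, once; it reports no verdict.
Readings, each from a call of its own:
- read_clock(): time.
- read_joints(): joint angles.
- read_qd(): joint speeds.
- read_effort(): joint torques, N m.
- read_ee_pos(): TCP position.
- read_orientation(): TCP orientation.
- read_contact_force(): force on the tool from outside, world axes, zero at the start.
- read_ft_torque(): the same for the moment, N m.
- read_finger_gap(): finger opening in mm.
Only numpy, scipy, OpenCV 4.12 (cv2) and the standard library are available. Lean on these libraries where they do the work, as an engineer would, in place of code of your own. Each camera call takes 0.05 s, during which the arm holds its last target. There are 200 camera calls.

## Task

Make up one portion at the sweet dispenser: stand the empty open tub upright on the round rest under the spout, then press the pedal all the way down to its stop and let it come fully back up, twice, so that two sweets, one for each press, drop into the tub. Leave the tub standing there with just those two sweets in it, the rest of the sweets in the dispenser, and the other goods on the counter where they are.

Things in the scene. Friction and masses are not known exactly. Their poses are not given: they have to be found in the camera images.
- dispenser: Countertop gravity sweet dispenser of steel and clear plastic, fixed. Origin: on the counter below the centre of its tub rest; z up; x points from the rest towards its hopper; pedal on the -y side. Base plate x -50 to 345, y +-55, 8 mm thick. A lane (y +-19 mm) brings single-file sweets down towards -x at 8 degrees; its sides are 136 mm high at x 62, 144 at x 120. Hopper x 188 to 337, y +-55, 286 mm high.
- rest (a point): Centre of the top of the round black rubber rest (62 mm across, 10 mm above the counter) where the tub stands. Two stop pins (8 mm thick, up to 34 mm above the counter) stand 25 mm further along the dispenser's x and 25 mm to each side, 1 mm clear of a centred tub.
- lip (a point): Middle of the steel spout's lip, 105 mm above the counter (underside 102), 28 mm from the rest's centre along the dispenser's x; its cheeks rise 12 mm. Over a tub on the rest (rim then 90 mm high) it clears the rim by 12 mm in height but reaches 6 mm over its edge: bring the tub in below the lip from the open -x side, not straight down.
- pad (a point): Middle of the top of the pedal's rubber-covered foot plate (60 mm along the dispenser's x, 55 mm along its y), at x 55, y -85 mm of the dispenser, 89 mm above the counter when up and 61 mm when down. Nothing stands above it. Beside it: the pedal's bar at y -33 mm and a finger bracket up to 168 mm high at x 100, y -36 to 2 mm.
- pedal (a joint): Pedal angle: 0 up, 0.16 rad down on its stop (0.145 and over counts as down, under 0.02 as up). Hinged 175 mm behind the plate's middle, so that the plate sinks 28 mm. Sprung: about 5 N at the plate to start, 15 N at the stop; returns by itself. Fully down, the gate drops and one sweet rolls out (allow 0.5 s) while a finger holds the next; fully up, the next rolls to the gate.
- tub: Empty open round tub, cream-coloured, rigid, 80 mm high, 56 mm across the foot and 68 mm across the open rim, wall 2.5 mm, about 35 g. Origin: centre of its underside; z up through the mouth. It stands on the counter to the right of the dispenser, at one of two places, the lidded tub at the other.
- sweet1_center (a point): Centre of the first sweet in the lane (brown ball, 28 mm, 16 g), the one that the gate holds; the first press drops it.
- sweet2_center (a point): Centre of the second sweet, behind the first; the second press drops it.
- sweet3_center (a point): Centre of the third sweet, behind the second; it must stay in the lane.
- lidded: Bystander: filled brown tub with a cream lid, of the same size as the empty one, 87 mm high, 71 mm across the lid. Origin: centre of its underside.
- jar: Bystander: amber glass jar with a steel lid, 84 mm across, 130 mm high, near the robot on the left. Origin: centre of its underside.
- bars: Bystander: block of four wrapped bars, 110 x 81 x 44 mm, beyond the work. Origin: centre of its underside.

How it is judged:
By the outcome, as a careful person would: the job done as asked, in the order asked, and still so for the second after the job is handed in, with the robot touching nothing.
It also fails if it takes over 69 s, if anything falls off the work surface, if the arm or the gripper's body presses on something with over 40 N, if the wrist force passes 120 N, or if a joint passes its speed limit or range.

## Working session

There is one attempt and no reset: what is moved stays moved. The work goes in short steps, each a Python script; the robot and the scene stay as the last script left them, time stands still between calls to the robot, and variables do not carry over. Pictures are saved under pics/ and viewed, about 8 in all and at most 12, crops included, and the job is handed in when it is done.

```bash
mkdir -p pics; ls; cat > h.py <<'E'
import numpy as np, cv2
from station import *
def cam(n):
    d=vision.read_camera(n); return d
def save(d,f): cv2.imwrite('pics/'+f,d["frame"][:,:,::-1])
def cloud(d):
    # world points per pixel for pinhole cameras
    z=d["range_z"].astype(float); v,u=np.mgrid[:z.shape[0],:z.shape[1]]
    P=np.stack([(u-d["cx"])/d["fx"]*z,(v-d["cy"])/d["fy"]*z,z,np.ones_like(z)],-1)
    W=P@np.linalg.inv(d["world_to_cam"]).T
    W=W[...,:3]; W[z<=0]=np.nan; return W
E
python3 - <<'E'
from h import *
print(read_clock())
for n in("scene","side"):
    d=cam(n); save(d,n+'1.png'); np.savez(n+'1.npz',**d)
    T=np.linalg.inv(d["world_to_cam"]); print(n,d["fx"],d["cx"],d["cy"],T[:3,3].round(),T[:3,2].round(2))
E
```

```text
pics
0.0
scene 515.5441414154973 316.5963369778687 190.31589976280696 [1327. -262. 1230.] [-0.55  0.2  -0.81]
side 403.79684915073113 326.4262084954575 196.53346463877577 [152. 472. 872.] [ 0.43 -0.46 -0.78]
```

View pics/scene1.png

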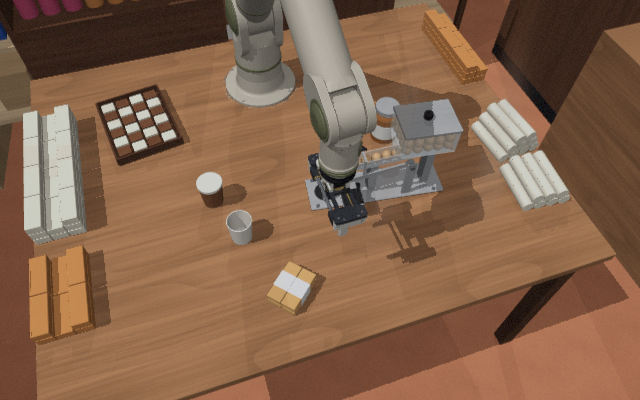

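View pics/side1.png

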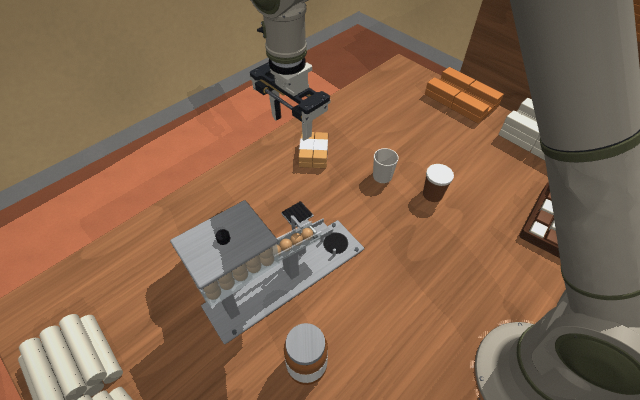

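Scene: open tub at (240,228), lidded tub at (210,190), dispenser at right, partly hidden by the arm. Side: black rest at (336,243), pad at (297,213), tub at (385,165), first sweets around (310,232).

```bash
python3 - <<'E'
from h import *
def L(n):
    d=dict(np.load(n+'1.npz')); return d,cloud(d)
def circ(P):
    A=np.c_[2*P[:,:2],np.ones(len(P))]; s=np.linalg.lstsq(A,(P[:,:2]**2).sum(1),rcond=None)[0]
    return s[:2].round(1),np.sqrt(s[2]+s[:2]@s[:2]).round(1)
for n,tub,lid in(("scene",(240,228),(210,190)),("side",(385,165),(438,182))):
    d,W=L(n); v,u=np.mgrid[:400,:640]
    print(n,'table z',np.nanmedian(W[300:330,330:400,2]) if n=="scene" else np.nanmedian(W[260:300,400:440,2]))
    for nm,c in(("tub",tub),("lid",lid)):
        m=(abs(u-c[0])<28)&(abs(v-c[1])<32)&(W[...,2]>15); P=W[m]; top=np.nanpercentile(P[:,2],98)
        R=P[P[:,2]>top-(5 if nm=='tub' else 4)]
        hull=cv2.convexHull(R[:,:2].astype(np.float32))[:,0]
        print(nm,len(P),'top',top.round(1),'minEnc',cv2.minEnclosingCircle(hull),'circ',circ(hull))
d,W=L("side"); f=d["frame"].astype(int); v,u=np.mgrid[:400,:640]
dark=(f.max(2)<50)
for nm,c,r in(("rest",(336,243),16),("pad",(297,213),20)):
    m=dark&(abs(u-c[0])<r)&(abs(v-c[1])<r); lab=cv2.connectedComponents(m.astype(np.uint8))[1]
    l=np.bincount(lab[m]).argmax(); q=(lab==l).astype(np.uint8); cnt=max(cv2.findContours(q,0,2)[0],key=cv2.contourArea)
    P=W[q>0]; print(nm,'px',cv2.minAreaRect(cnt),'z',np.nanpercentile(P[:,2],[10,50,90]).round(1),'mean',np.nanmean(P,0).round(1))
    T=np.linalg.inv(d["world_to_cam"]); h=10 if nm=="rest" else 89
    pts=cnt[:,0].astype(float); ray=np.c_[(pts[:,0]-d["cx"])/d["fx"],(pts[:,1]-d["cy"])/d["fy"],np.ones(len(pts))]@T[:3,:3].T
    X=T[:3,3]+ray*((h-T[2,3])/ray[:,2])[:,None]
    print('  plane rect',cv2.minAreaRect(X[:,:2].astype(np.float32)),'circle',cv2.minEnclosingCircle(X[:,:2].astype(np.float32)))
# hopper lid and plate
m=(W[...,2]>272)&(W[...,2]<292)&(u<300)&(v>190)
print('hopper',cv2.minAreaRect(W[m][:,:2].astype(np.float32)),m.sum())
m=(W[...,2]>4)&(W[...,2]<12)&(u>180)&(u<375)&(v>200)&(v<350)&(f.max(2)-f.min(2)<25)
print('plate',cv2.minAreaRect(W[m][:,:2].astype(np.float32)),m.sum())
b=cv2.boxPoints(cv2.minAreaRect(W[m][:,:2].astype(np.float32)));print(b)
c=cv2.resize(d["frame"][190:290,250:390],None,fx=5,fy=5,interpolation=cv2.INTER_CUBIC); cv2.imwrite('pics/c1.png',c[:,:,::-1])
E
```

```text
scene table z 0.5029997664632901
tub 690 top 82.6 minEnc ((579.0291748046875, -206.79209899902344), 35.66682434082031) circ (array([ 578.9, -207.3]), np.float64(34.1))
lid 803 top 91.8 minEnc ((437.5340881347656, -256.42034912109375), 35.05323028564453) circ (array([ 437.8, -256.3]), np.float64(34.1))
side table z 0.9336213295242715
tub 653 top 82.0 minEnc ((575.5487670898438, -206.86065673828125), 34.88795471191406) circ (array([ 575.7, -207. ]), np.float64(33.9))
lid 797 top 90.5 minEnc ((432.3433837890625, -256.2664794921875), 36.558475494384766) circ (array([ 433.4, -255.8]), np.float64(35.0))
rest px ((335.0, 243.0), (20.0, 22.0), 90.0) z [ 9. 11. 13.] mean [510.   57.5  11. ]
  plane rect ((510.1291198730469, 57.96366882324219), (55.703033447265625, 59.11244201660156), 44.979042053222656) circle ((509.6833801269531, 57.31255340576172), 30.27962303161621)
pad px ((296.5440979003906, 213.07351684570312), (17.835853576660156, 23.838302612304688), 59.03623962402344) z [88.  90.1 91.9] mean [602.1  98.2  90. ]
  plane rect ((601.11279296875, 100.83075714111328), (54.27022171020508, 50.374534606933594), 82.16657257080078) circle ((601.2923583984375, 101.37237548828125), 35.11119079589844)
hopper ((526.0357055664062, 308.347900390625), (117.20975494384766, 102.1396255493164), 56.831642150878906) 180
plate ((528.8078002929688, 203.67230224609375), (393.6746520996094, 110.35688781738281), 82.30347442626953) 5168
[[447.76477   15.998062]
 [557.1275     1.218399]
 [609.8508   391.34656 ]
 [500.4881   406.12622 ]]
```

View pics/c1.png

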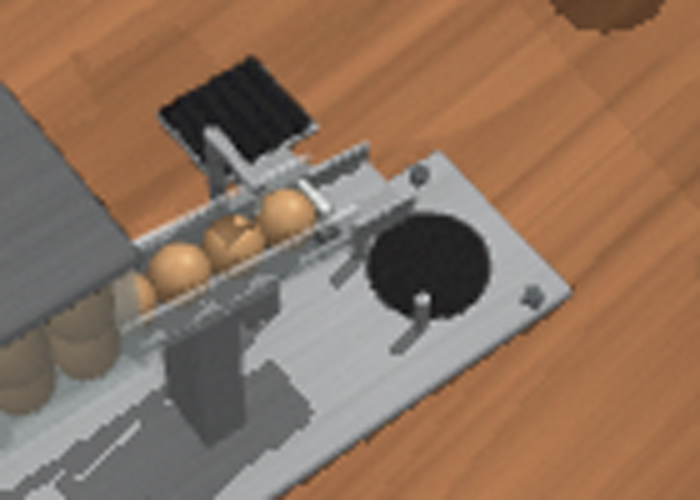

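Crop: the dispenser's rest is at crop (430,265), and its plate axis from the rest points at 82.3° in the world frame. The pad agrees with the text to within 1 mm. The two cameras disagree by about 3 mm in x on the tubs, so I'll check the rest from the scene camera once the arm is clear.

```bash
cat >> h.py <<'E'
from scipy.spatial.transform import Rotation as Rn
a=np.radians(82.3); xd=np.array([np.cos(a),np.sin(a),0]); yd=np.array([-np.sin(a),np.cos(a),0])
def quat(j):
    x=np.array([0,0,-1.]); q=Rn.from_matrix(np.c_[x,j,np.cross(x,j)]).as_quat(); return [float(t) for t in (q[3],*q[:3])]
E
python3 - <<'E'
from h import *
print(read_orientation())
for s in(1,-1):
    for nm,p,j in(("tub",[577,-207,62],yd),("rest",[510,58,75],yd),("pad",[610,100,80],xd)):
        r=planner.solve_ik(p,quat(s*j)); print(s,nm,None if r is None else np.round(r,2))
best=min((1,-1),key=lambda s:abs(planner.solve_ik([577,-207,150],quat(s*yd))[6]))
print(best)
bot.reach([577,-207,150],quat(best*yd)); print(read_clock(),read_ee_pos())
for n in("scene","wrist"):
    d=cam(n); save(d,n+'2.png'); np.savez(n+'2.npz',**d)
E
```

```text
[-0.49971649 -0.49960483 -0.50031973  0.50035847]
1 tub [ 0.73  0.76 -0.75  1.94  0.75  0.75  2.54]
1 rest [ 0.27  0.64 -0.72  2.16  0.75  0.61  2.02]
1 pad [-0.03  0.64 -0.34  1.93  0.35  0.62  0.84]
-1 tub [ 0.25  0.64  0.01  1.97 -0.01  0.53  0.12]
-1 rest [-0.23  0.54  0.01  2.19 -0.01  0.41 -0.34]
-1 pad [-0.51  0.66  0.38  1.97 -0.42  0.6  -1.55]
-1
1.1167 [ 578.64488409 -205.52422086  150.35010132]
```

```bash
python3 -c "
import cv2;a=cv2.imread('pics/scene2.png')[100:240,190:470];b=cv2.imread('pics/wrist2.png')
import numpy as np
a=cv2.resize(a,(560,280));cv2.imwrite('pics/m2.png',np.vstack([a,cv2.resize(b,(560,320))[:, :]]))"
```

```text
(no output)
```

View pics/m2.png

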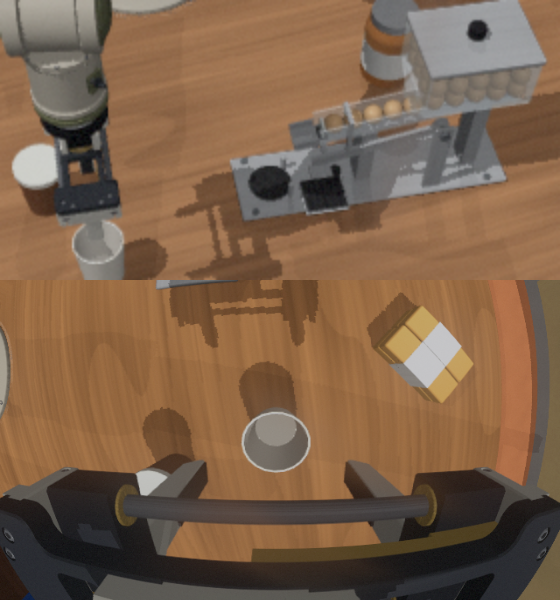

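Scene: rest at (324,191), pad at (352,197). Wrist: tub rim centred near (315,201), between the fingers. I'll compute each of these.

```bash
cat >> h.py <<'E'
def rays(d,pts,fish=False):
    pts=np.asarray(pts,float); T=np.linalg.inv(d["world_to_cam"])
    xy=np.c_[(pts[:,0]-d["cx"])/d["fx"],(pts[:,1]-d["cy"])/d["fy"]]
    if fish:
        r=np.linalg.norm(xy,axis=1,keepdims=True)+1e-9; R=np.hstack([xy/r*np.sin(r),np.cos(r)])
    else: R=np.c_[xy,np.ones(len(xy))]
    return T[:3,3],R@T[:3,:3].T
def plane(d,pts,h,fish=False):
    o,r=rays(d,pts,fish); return o+r*((h-o[2])/r[:,2])[:,None]
def blob(m,c,r):
    v,u=np.mgrid[:m.shape[0],:m.shape[1]]; m=(m&(abs(u-c[0])<r)&(abs(v-c[1])<r)).astype(np.uint8)
    return max(cv2.findContours(m,0,1)[0],key=cv2.contourArea)[:,0]
E
python3 - <<'E'
from h import *
print(read_ee_pos(),read_joints().round(3) if hasattr(read_joints(),'round') else read_joints())
d=dict(np.load('scene2.npz')); f=d["frame"].astype(int); dark=f.max(2)<60
for nm,c,r,h in(("rest",(324,191),13,10),("pad",(352,197),13,89)):
    X=plane(d,blob(dark,c,r),h)[:,:2].astype(np.float32); print(nm,len(X),cv2.minEnclosingCircle(X),cv2.minAreaRect(X))
W=cloud(d); m=np.zeros((400,640),bool); m[170:215,302:445]=1
m&=(W[...,2]>4)&(W[...,2]<13)&(f.max(2)-f.min(2)<25); print('plate',cv2.minAreaRect(W[m][:,:2].astype(np.float32)))
d=dict(np.load('wrist2.npz')); f=d["frame"].astype(int)
print('cam',np.linalg.inv(d["world_to_cam"])[:3,3])
g=(f.min(2)>105)&(f.max(2)-f.min(2)<60)
c=blob(g,(315,201),50); X=plane(d,c,80,True)[:,:2].astype(np.float32); print('tub px',cv2.boundingRect(c),cv2.minEnclosingCircle(X),cv2.minAreaRect(X))
print('range at centre rim',d["range_z"][160:245:6,315])
E
```

```text
[ 578.72034939 -205.13397794  150.22042051] [ 0.237  0.525  0.017  1.912 -0.015  0.704  0.132]
rest 52 ((510.5223083496094, 57.25432205200195), 30.62994956970215) ((510.23486328125, 56.1113166809082), (58.57854461669922, 57.350868225097656), 71.98064422607422)
pad 71 ((597.2839965820312, 102.95507049560547), 38.46501159667969) ((597.6043701171875, 101.49143981933594), (56.47566223144531, 58.94353103637695), 81.6701889038086)
plate ((533.5482788085938, 202.97219848632812), (395.09564208984375, 114.69155883789062), 82.28024291992188)
cam [ 586.26295472 -135.82720827  333.6048832 ]
tub px (276, 164, 79, 77) ((577.52587890625, -206.979736328125), 34.2685546875) ((577.5060424804688, -207.08985900878906), (67.48602294921875, 67.04875946044922), 82.49026489257812)
range at centre rim [309.10645 255.20781 334.45795 335.1947  336.64505 337.08868 339.39145
 340.47052 339.61935 323.85004 306.7264  292.461   281.53854 272.62735
 359.37253]
```

```bash
python3 - <<'E'
from h import *
for i in range(4): print(np.round(read_ee_pos(),2)); bot.pause(0.1)
q=planner.solve_ik([577,-207,150],quat(-yd)); print('ik',np.round(q,4),np.round(read_joints(),4))
bot.servo_line([577.3,-207,62],velocity=100)
print(np.round(read_ee_pos(),2),np.round(read_orientation(),4),quat(-yd))
eoat.command_gripper(50,8)
print('gap',read_finger_gap(),np.round(read_ee_pos(),2),np.round(read_contact_force(),2))
d=cam("wrist"); save(d,'wrist3.png')
print(read_clock())
E
```

```text
[ 578.72 -205.13  150.22]
[ 578.21 -205.53  150.06]
[ 577.72 -206.04  149.99]
[ 577.35 -206.5   149.97]
ik [ 0.2391  0.5248  0.0187  1.9136 -0.0145  0.7033  0.132 ] [ 0.2387  0.5248  0.0187  1.9135 -0.0145  0.7034  0.1319]
[ 577.66 -207.13   62.5 ] [ 0.4655  0.5326  0.465  -0.5323] [0.4652993161884369, 0.532443937287836, 0.4652993161884369, -0.532443937287836]
gap 49.885692465701524 [ 577.21 -206.97   61.86] [-0.19  0.56  0.4 ]
3.5583
```

View pics/wrist3.png

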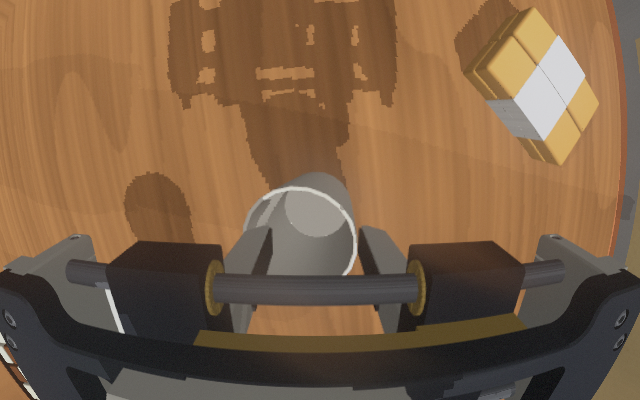

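Wrist view: the tub's rim is at (300,237), leaning left and sitting ahead of the fingertips, which are at about (270,225) and (365,225). A gap of 50 mm on a tub about 65 mm wide means this isn't a good diametral grip. I'll look from the side before opening.

```bash
python3 - <<'E'
from h import *
s=cam("side"); c=cam("scene"); np.savez('side4.npz',**s); np.savez('scene4.npz',**c)
A=cv2.resize(s["frame"][80:230,330:480],(390,390),interpolation=3); B=cv2.resize(c["frame"][140:290,170:320],(390,390),interpolation=3)
cv2.imwrite('pics/m4.png',np.hstack([A,B])[:,:,::-1])
print(read_finger_gap(),np.round(read_contact_force(),2))
E
```

```text
50.023784537722015 [ 0.54 -0.48  0.38]
```

View pics/m4.png

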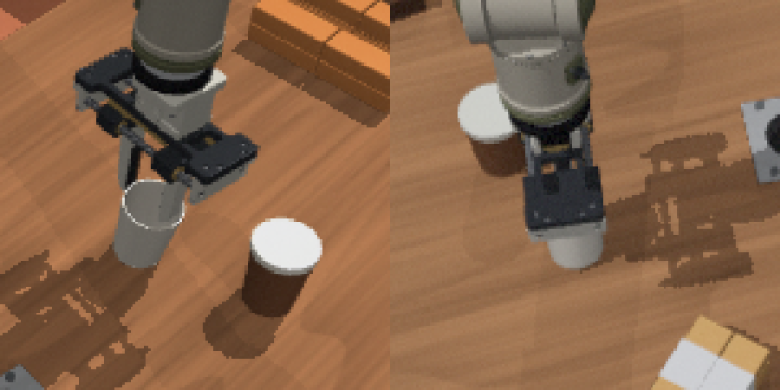

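Side crop: tub upright, left finger behind it, right finger near (172,195) by the rim. That's ambiguous, so I'll use the depth data.

```bash
python3 - <<'E'
from h import *
d=dict(np.load('side4.npz')); W=cloud(d); f=d["frame"].astype(int)
# side crop scale 2.6
sub=[(y,x) for y in (160,175,185,195,205,215,240) for x in (120,130,140,150,160,172,180,184)]
for y in (150,165,180,188,196,204,212,230,250):
    print(y,[ (x,*W[80+int(y/2.6),330+int(x/2.6)].round(0).astype(int)) for x in (122,135,150,162,172,182)])
m=np.zeros((400,640),bool); m[80+int(170/2.6):80+int(272/2.6),330+int(110/2.6):330+int(190/2.6)]=1
m&=(f.min(2)>165); c=np.argwhere(m); X=plane(d,c[:,::-1],80)[:,:2].astype(np.float32); print('rim',len(c),cv2.minEnclosingCircle(X),cv2.minAreaRect(X), np.nanpercentile(W[m][:,2],[5,50,95]))
E
```

```text
150 [(122, np.int64(615), np.int64(-203), np.int64(131)), (135, np.int64(601), np.int64(-206), np.int64(138)), (150, np.int64(564), np.int64(-176), np.int64(182)), (162, np.int64(551), np.int64(-179), np.int64(188)), (172, np.int64(543), np.int64(-185), np.int64(190)), (182, np.int64(527), np.int64(-176), np.int64(206))]
165 [(122, np.int64(614), np.int64(-206), np.int64(108)), (135, np.int64(600), np.int64(-209), np.int64(115)), (150, np.int64(655), np.int64(-325), np.int64(0)), (162, np.int64(540), np.int64(-167), np.int64(183)), (172, np.int64(531), np.int64(-170), np.int64(187)), (182, np.int64(525), np.int64(-179), np.int64(186))]
180 [(122, np.int64(609), np.int64(-203), np.int64(91)), (135, np.int64(600), np.int64(-215), np.int64(88)), (150, np.int64(589), np.int64(-226), np.int64(88)), (162, np.int64(628), np.int64(-317), np.int64(-1)), (172, np.int64(527), np.int64(-169), np.int64(170)), (182, np.int64(516), np.int64(-169), np.int64(178))]
188 [(122, np.int64(653), np.int64(-270), np.int64(1)), (135, np.int64(596), np.int64(-210), np.int64(83)), (150, np.int64(589), np.int64
[... 1275 characters left out ...]
-178), np.int64(79)), (162, np.int64(538), np.int64(-188), np.int64(79)), (172, np.int64(536), np.int64(-206), np.int64(67)), (182, np.int64(560), np.int64(-270), np.int64(0))]
250 [(122, np.int64(579), np.int64(-180), np.int64(20)), (135, np.int64(562), np.int64(-178), np.int64(36)), (150, np.int64(548), np.int64(-187), np.int64(40)), (162, np.int64(543), np.int64(-205), np.int64(30)), (172, np.int64(548), np.int64(-236), np.int64(1)), (182, np.int64(540), np.int64(-245), np.int64(1))]
rim 20 ((568.0508422851562, -210.27146911621094), 35.992733001708984) ((570.186767578125, -205.69204711914062), (53.70218276977539, 70.75502014160156), 66.16616821289062) [79.47528603 86.92721883 88.65210767]
```

```bash
python3 - <<'E'
from h import *
p=np.array([577.3,-207,62.])
im=[]
for dz in (12,30):
    bot.servo_line(list(p+[0,0,dz]),velocity=40); bot.pause(.2)
    print(np.round(read_ee_pos(),1),read_finger_gap(),np.round(read_contact_force(),2))
    im.append(cv2.resize(cam("wrist")["frame"][140:320,200:440],(400,300))); 
    im.append(cv2.resize(cam("side")["frame"][110:200,350:470],(400,300),interpolation=3))
cv2.imwrite('pics/m5.png',np.vstack([np.hstack(im[:2]),np.hstack(im[2:])])[:,:,::-1]); print(read_clock())
E
```

```text
[ 577.2 -207.    73.9] 49.712150933847916 [ 0.12 -0.33  0.34]
[ 577.1 -207.    91.8] 49.710838454154725 [-0.78 -0.79  0.33]
5.3083
```

View pics/m5.png

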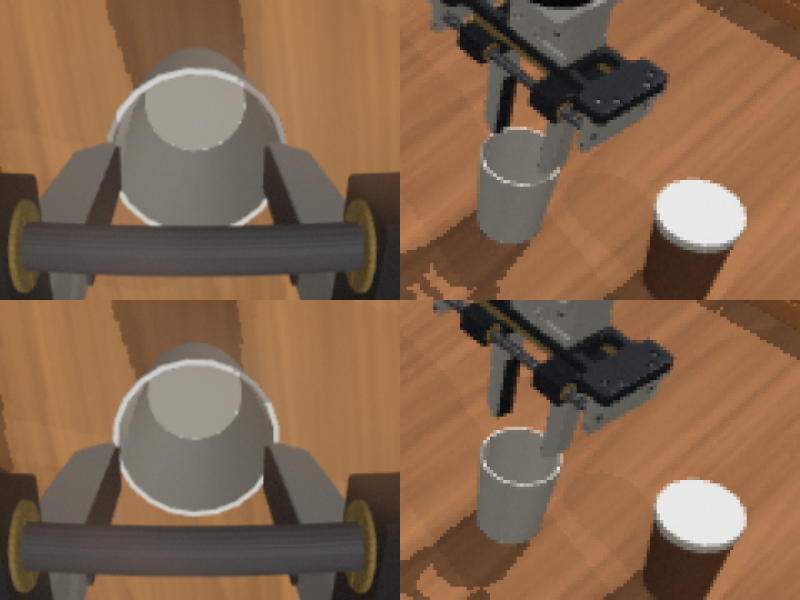

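The fingers now look clear above the rim, so at TCP z=62 the tips were probably around z=80, resting on the rim, rather than 19 mm below the TCP. I'll measure the tip height directly.

```bash
python3 - <<'E'
from h import *
p=np.array(read_ee_pos()); print(p.round(1))
for n in("side","scene"):
    d=cam(n); W=cloud(d); f=d["frame"].astype(int)
    for nm,s in(("+x",1),("-x",-1)):
        q=W-p; b=(abs(q[...,0]-s*34)<14)&(abs(q[...,1])<9)&(W[...,2]>88)&(W[...,2]<150)
        P=W[b]; 
        if len(P): print(n,nm,len(P),'zmin pct',np.percentile(P[:,2],[0,3,10,50]).round(1),'x',np.percentile(P[:,0],[5,95]).round(1))
    if n=="side":
        for r in range(130,165,2): print(r,[(int(a[0]),int(a[1]),int(a[2])) if a[0]==a[0] else None for a in W[r,376:386:2]])
    c=(230,240) if n=="scene" else (385,165)
    v,u=np.mgrid[:400,:640]
    m=(abs(u-c[0])<45)&(abs(v-c[1])<45)&(W[...,2]>72)&(W[...,2]<84)&(np.hypot(*(W-[577,-207,0])[...,:2].transpose(2,0,1))<50)
    print('rim',cv2.minEnclosingCircle(W[m][:,:2].astype(np.float32)),m.sum())
E
```

```text
[ 577.2 -207.    91.8]
side +x 81 zmin pct [110.5 111.9 116.7 130.5] x [599.3 614.8]
side -x 20 zmin pct [119.8 120.8 124.9 135.6] x [533.9 536.7]
130 [(715, -343, 3), (611, -202, 157), (606, -203, 160), (600, -204, 163), (599, -212, 159)]
132 [(710, -338, 1), (611, -203, 150), (603, -200, 157), (600, -206, 155), (599, -214, 151)]
134 [(703, -329, 2), (608, -201, 146), (601, -199, 152), (601, -208, 146), (600, -216, 142)]
136 [(697, -322, 2), (607, -201, 139), (602, -203, 142), (601, -209, 139), (600, -217, 134)]
138 [(615, -203, 126), (609, -204, 129), (601, -202, 136), (601, -211, 130), (600, -220, 125)]
140 [(615, -205, 118), (607, -203, 123), (602, -205, 126), (600, -212, 122), (669, -328, 0)]
142 [(679, -301, 2), (604, -201, 120), (601, -205, 120), (600, -214, 114), (661, -318, 4)]
144 [(673, -294, 3), (605, -202, 111), (601, -207, 110), (662, -310, 0), (656, -313, 2)]
146 [(669, -290, 0), (666, -296, -1), (661, -299, 0), (657, -305, -1), (651, -306, 2)]
148 [(664, -283, 0), (658, -286, 2), (655, -292, 0), (603, -223, 83), (599, -226, 84)]
150 [(655, -272, 5), (609, -213, 78), (
[... 242 characters left out ...]
202, 66), (606, -214, 56), (603, -220, 53), (600, -225, 52), (596, -230, 52)]
158 [(607, -207, 52), (605, -214, 49), (601, -219, 48), (599, -227, 44), (596, -231, 43)]
160 [(585, -175, 83), (604, -214, 41), (602, -223, 36), (598, -226, 37), (595, -232, 34)]
162 [(583, -174, 78), (577, -175, 81), (600, -221, 31), (598, -228, 27), (592, -228, 31)]
164 [(585, -179, 65), (575, -175, 75), (569, -174, 80), (566, -180, 78), (592, -231, 21)]
rim ((576.6434936523438, -207.49400329589844), 35.63643264770508) 129
scene +x 3 zmin pct [118.2 118.3 118.4 119.2] x [615.1 616.4]
scene -x 6 zmin pct [144.1 144.7 146.2 148.9] x [547.8 552.7]
rim ((588.1851806640625, -209.23641967773438), 31.61121368408203) 62
```

Side depth puts the fingertips at z≈109 with the reported TCP at z=91.8, so they stand about 18 mm above the TCP and not 19 mm below it. The heights I command must therefore be about 37 mm lower. The tub is still upright at (577,-207), so I'll re-grasp lower.

```bash
python3 - <<'E'
from h import *
eoat.command_gripper(93,8)
bot.servo_line([577.3,-207,25],velocity=100); bot.pause(.2)
print(np.round(read_ee_pos(),2),np.round(read_contact_force(),2))
eoat.command_gripper(55,8); bot.pause(.2)
print('gap',read_finger_gap(),np.round(read_ee_pos(),2))
z=read_ee_pos()[2]
bot.servo_line([577.3,-207,85],velocity=100); bot.pause(.3)
print(read_finger_gap(),np.round(read_ee_pos(),2),np.round(read_contact_force(),2))
im=[cv2.resize(cam("wrist")["frame"][120:320,180:460],(400,300))]
d=cam("side"); np.savez('side6.npz',**d); im.append(cv2.resize(d["frame"][90:195,340:480],(400,300),interpolation=3))
cv2.imwrite('pics/m6.png',np.hstack(im)[:,:,::-1]); print(read_clock())
W=cloud(d); v,u=np.mgrid[:400,:640]; q=W-np.array(read_ee_pos())
b=(abs(u-385)<25)&(W[...,2]>15)&(np.hypot(q[...,0],q[...,1])<45)&(W[...,2]<180)
P=W[b]; print('z hist',np.histogram(P[:,2],np.arange(20,180,10)))
E
```

```text
[ 577.7  -207.14   25.7 ] [ 0.46 -0.17  0.29]
gap 67.87399333000093 [ 577.46 -207.02   25.05]
68.17325906751464 [ 577.07 -206.92   84.46] [ 1.69 -0.72 -0.12]
9.1667
z hist (array([  0,   0,   0,   0,  41,  41,  60,  83, 109, 110,  95, 111,  52,
        27,  18]), array([ 20,  30,  40,  50,  60,  70,  80,  90, 100, 110, 120, 130, 140,
       150, 160, 170]))
```

View pics/m6.png

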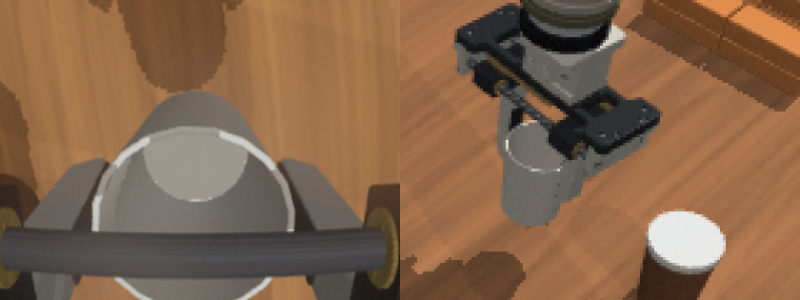

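Wrist and side views: the tub is held upright between the pads at a 68 mm gap and clear of the counter. Next I'll carry it to the -x side and slide it in under the lip.

```bash
python3 - <<'E'
from h import *
R=np.array([510.2,57.4,0]); 
bot.servo_line(list(R-150*xd+[0,0,85]),velocity=150)
bot.servo_line(list(R-120*xd+[0,0,39.5]),velocity=100)
bot.servo_line(list(R-40*xd+[0,0,39.5]),velocity=100); bot.pause(.3)
print(np.round(read_ee_pos(),2),np.round(read_contact_force(),2),read_finger_gap(),read_clock())
im=[]
d=cam("wrist"); np.savez('wrist7.npz',**d); im.append(cv2.resize(d["frame"],(480,300)))
d=cam("side"); np.savez('side7.npz',**d); im.append(cv2.resize(d["frame"][170:290,260:388],(320,300),interpolation=3))
cv2.imwrite('pics/m7.png',np.hstack(im)[:,:,::-1])
E
```

```text
[504.78  17.26  39.49] [-0.37  0.51 -0.71] 68.03610713864478 12.225
```

View pics/m7.png

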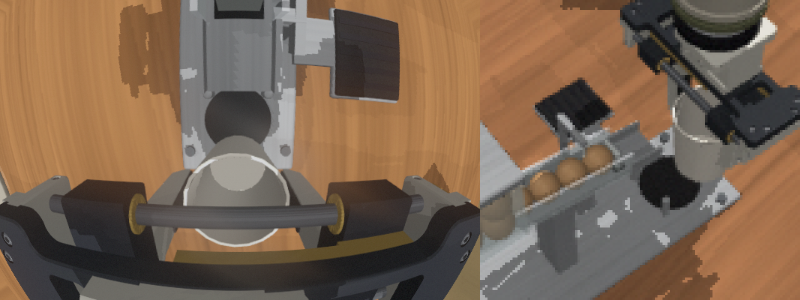

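Wrist view: the tub (column 237), rest (column 239) and spout line up, and the tub is clear of the plate. Moving in.

```bash
python3 - <<'E'
from h import *
R=np.array([510.2,57.4,0])-0.7*xd
bot.servo_line(list(R+[0,0,39.5]),velocity=50); bot.pause(.4)
print(np.round(read_ee_pos(),2),np.round(read_contact_force(),2),read_finger_gap())
bot.servo_line(list(R+[0,0,35.3]),velocity=15); bot.pause(.4)
print(np.round(read_ee_pos(),2),np.round(read_contact_force(),2))
im=[]
d=cam("wrist"); im.append(cv2.resize(d["frame"],(480,300)))
d=cam("side"); np.savez('side8.npz',**d); im.append(cv2.resize(d["frame"][170:290,260:388],(320,300),interpolation=3))
cv2.imwrite('pics/m8.png',np.hstack(im)[:,:,::-1]); print(read_clock())
E
```

```text
[510.14  56.51  39.52] [ 0.26 -0.48 -0.57] 68.25497426153595
[510.07  56.71  35.31] [-0.15 -0.19 -0.95]
14.5917
```

View pics/m8.png

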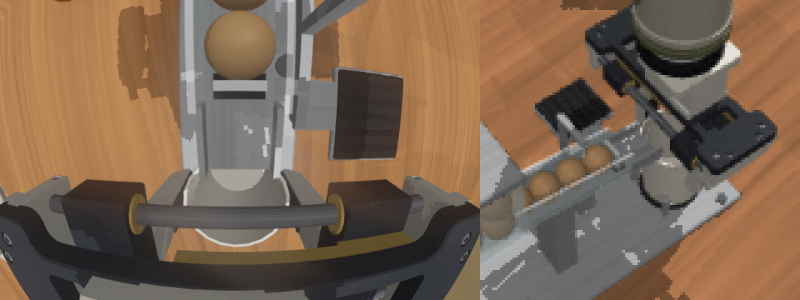

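Both views: the tub stands on the rest with its rim under the lip, and the pins are clear. I'll release it, go up and move over the pad.

```bash
python3 - <<'E'
from h import *
p=np.array([510.1,56.7,0])
eoat.command_gripper(82,8)
bot.servo_line(list(p+[0,0,60]),velocity=40)
bot.servo_line(list(p+[0,0,210]),velocity=150)
O=np.array([510.2,57.4,0]); K=O+52*xd-95*yd
eoat.command_gripper(0,10)
bot.reach(list(K+[0,0,200]),quat(xd)); 
d=cam("side"); W=cloud(d); v,u=np.mgrid[:400,:640]
m=(W[...,2]>80)&(W[...,2]<100)&(np.hypot(W[...,0]-510,W[...,1]-57)<45); print('tub rim',m.sum(),cv2.minEnclosingCircle(W[m][:,:2].astype(np.float32)),np.nanmedian(W[m][:,2]))
d2=cam("scene")
bot.servo_line(list(K+[0,0,95]),velocity=120); bot.pause(.3)
print(np.round(read_ee_pos(),2),np.round(read_contact_force(),2),read_finger_gap(),read_clock())
A=cv2.resize(cam("side")["frame"][150:290,250:390],(400,400),interpolation=3)
B=cv2.resize(cam("wrist")["frame"],(400,250)); B=np.vstack([B,np.zeros((150,400,3),np.uint8)])
cv2.imwrite('pics/m9.png',np.hstack([A,B])[:,:,::-1])
E
```

```text
tub rim 182 ((509.28961181640625, 55.86729431152344), 34.62556457519531) 87.84546940994426
[611.58  96.22  95.52] [-0.64  0.31  0.04] 0.2562739437586611 20.925
```

View pics/m9.png

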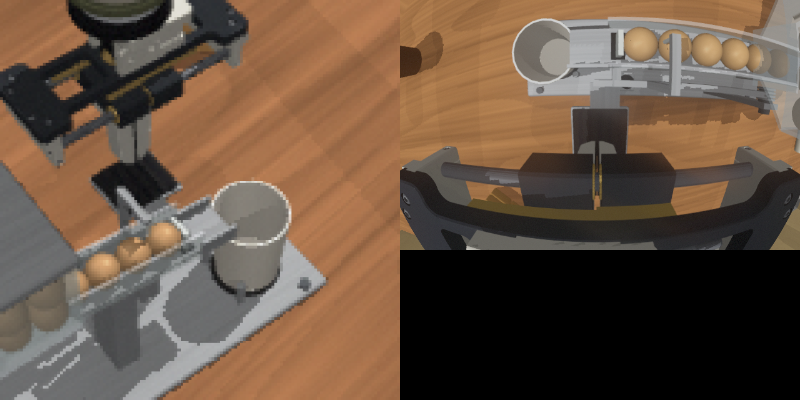

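Side view: the tub stands on the rest under the spout at rim centre (509,56), z 88. Closed fingers are above the pad. Now the first press, watching the force.

```bash
cat >> h.py <<'E'
K=np.array([510.2,57.4,0])+52*xd-95*yd
def press(zfast):
    bot.servo_line(list(K+[0,0,zfast]),velocity=80); bot.pause(.1)
    z=zfast; log=[]
    while z>38:
        z-=1.5; bot.servo_line(list(K+[0,0,z]),velocity=25); bot.pause(.08)
        F=read_contact_force()[2]; log.append((z,round(float(read_ee_pos()[2]),1),round(float(F),1)))
        if abs(F)>23: break
    return log
def padz(n="side"):
    d=cam(n); W=cloud(d); f=d["frame"].astype(int)
    q=(W-np.array([510.2,57.4,0])); X=q@xd; Y=q@yd
    m=(f.max(2)<60)&(X>28)&(X<82)&(Y<-60)&(Y>-110)&(W[...,2]>50)&(W[...,2]<100)
    return np.nanmedian(W[m][:,2]).round(1),m.sum()
E
python3 - <<'E'
from h import *
print('pad',padz())
L=press(76); print(L); 
bot.pause(.6); print('pad',padz(),read_contact_force()[2].round(1),read_clock())
d=cam("side"); A=cv2.resize(d["frame"][170:290,260:380],(400,400),interpolation=3)
d=cam("wrist"); B=cv2.resize(d["frame"][:200,140:540],(400,200)); B=np.vstack([B,B*0])
cv2.imwrite('pics/m10.png',np.hstack([A,B])[:,:,::-1])
E
```

```text
pad (np.float64(89.9), np.int64(291))
[(74.5, 74.6, -0.6), (73.0, 73.0, -0.6), (71.5, 71.8, 3.8), (70.0, 70.2, 5.3), (68.5, 68.7, 5.9), (67.0, 67.3, 5.2), (65.5, 65.9, 5.9), (64.0, 64.5, 7.9), (62.5, 63.1, 7.4), (61.0, 61.7, 9.4), (59.5, 60.3, 9.4), (58.0, 58.9, 10.8), (56.5, 57.5, 9.8), (55.0, 56.1, 11.5), (53.5, 54.7, 11.8), (52.0, 53.3, 12.8), (50.5, 51.9, 12.9), (49.0, 50.4, 12.6), (47.5, 49.0, 13.8), (46.0, 47.6, 14.9), (44.5, 46.2, 14.8), (43.0, 44.8, 14.6), (41.5, 43.5, 16.6), (40.0, 43.1, 28.0)]
pad (np.float64(62.5), np.int64(128)) 28.0 30.2083
```

View pics/m10.png

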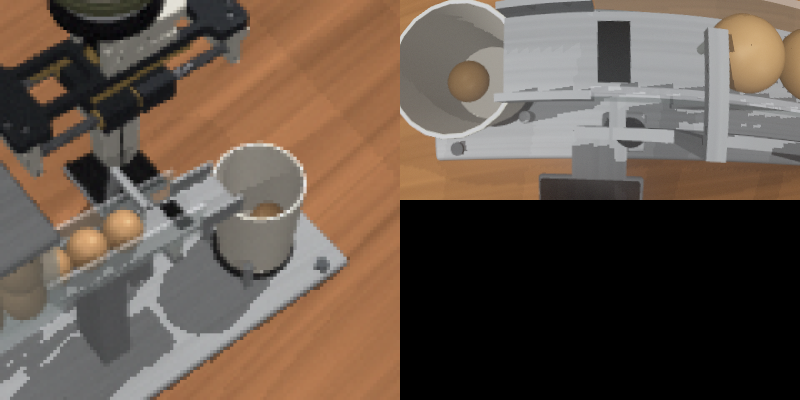

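Wrist view: one sweet in the tub (470,80), gate down, and the finger holding the next sweet. The stop showed as a force jump to 28 N, with the pad at 62 mm. Now up, check, and the second press.

```bash
python3 - <<'E'
from h import *
bot.servo_line(list(K+[0,0,85]),velocity=60); bot.pause(1.0)
print('pad up',padz(),read_contact_force()[2].round(1),read_clock())
d=cam("wrist"); B0=cv2.resize(d["frame"][:200,140:540],(400,200))
print(press(48)); bot.pause(.8)
print('pad',padz(),read_contact_force()[2].round(1),read_clock())
B1=cv2.resize(cam("wrist")["frame"][:200,140:540],(400,200))
bot.servo_line(list(K+[0,0,85]),velocity=60); bot.pause(.8)
print('pad up',padz(),read_contact_force()[2].round(1))
bot.servo_line(list(K+[0,0,130]),velocity=120); bot.pause(.3)
d=cam("wrist"); B2=cv2.resize(d["frame"][:240,100:580],(400,200))
S=cv2.resize(cam("side")["frame"][170:290,260:380],(400,400),interpolation=3)
cv2.imwrite('pics/m11.png',np.hstack([np.vstack([B0,B1,B2])[:600],np.vstack([S,np.zeros((200,400,3),np.uint8)])])[:,:,::-1]); print(read_clock())
E
```

```text
pad up (np.float64(89.9), np.int64(263)) -0.2 32.2583
[(46.5, 47.2, 14.6), (45.0, 45.8, 14.9), (43.5, 44.5, 15.7), (42.0, 43.4, 20.2), (40.5, 43.0, 32.0)]
pad (np.float64(61.9), np.int64(127)) 31.4 35.5333
pad up (np.float64(89.9), np.int64(263)) -0.4
38.25
```

Picture limit reached, so I'll check numerically. I'll retreat to look into the tub and count the brown blobs by colour and height.

```bash
python3 - <<'E'
from h import *
bot.servo_line(list(K+[0,0,220]),velocity=150)
O=np.array([510.2,57.4,0])
bot.reach(list(O-80*xd+[0,0,220]),quat(-yd)); bot.pause(.5)
v,u=np.mgrid[:400,:640]; pts=np.c_[u.ravel(),v.ravel()]
def fw(d,fish):
    if not fish: return cloud(d)
    o,r=rays(d,pts,True); fwd=np.linalg.inv(d["world_to_cam"])[:3,2]
    z=d["range_z"].ravel().astype(float); W=o+r*(z/(r@fwd))[:,None]; W[z<=0]=np.nan; return W.reshape(400,640,3)
for n in("wrist","side","scene"):
    d=cam(n); save(d,n+'12.png'); W=fw(d,n=="wrist"); q=W-O; X,Y,Z=q@xd,q@yd,W[...,2]
    f=d["frame"].astype(int); brown=(f[...,0]-f[...,2]>35)
    m=brown&(np.hypot(X,Y)<33)&(Z>12)&(Z<75)
    print(n,'sweet px in tub',m.sum())
    nl,lab,st,ce=cv2.connectedComponentsWithStats(m.astype(np.uint8))
    for i in range(1,nl):
        if st[i,4]>12:
            k=lab==i; print('  ',st[i],'disp xyz',np.nanmedian(X[k]).round(),np.nanmedian(Y[k]).round(),'zmax',np.nanpercentile(Z[k],97).round(1),'X',np.nanpercentile(X[k],[2,98]).round(),'Y',np.nanpercentile(Y[k],[2,98]).round())
            g=cv2.cvtColor(d["frame"],cv2.COLOR_RGB2GRAY)
    rim=(Z>84)&(Z<95)&(np.hypot(X,Y)<40)&~brown
    P=np.c_[X[rim],Y[rim]].astype(np.float32); print('  rim (disp)',cv2.minEnclosingCircle(P),np.nanmedian(Z[rim]).round(1))
    m=brown&(abs(Y)<19)&(X>40)&(X<190)&(Z>95)&(Z<165); h=np.histogram(X[m],np.arange(40,192,8)); print('  lane',h[0])
    out=brown&(Z>8)&(Z<40)&(X>-120)&(X<180)&(abs(Y)<150)&(np.hypot(X,Y)>40); print('  stray low brown',out.sum())
np.savez('w12.npz',**cam("wrist"))
print(read_clock())
E
```

```text
wrist sweet px in tub 794
   [303  88  28  44 794] disp xyz 1.0 -0.0 zmax 52.1 X [-24.  23.] Y [-15.  14.]
  rim (disp) ((-1.0527312755584717, 0.14508502185344696), 34.06626892089844) 89.5
  lane [  0   0   0   0 217 267 148  14   0   0   0   0   0   0   0   0   0   0]
  stray low brown 1
side sweet px in tub 28
   [332 231  13   4  28] disp xyz -13.0 -1.0 zmax 53.2 X [-22.   7.] Y [-7.  6.]
  rim (disp) ((-1.5917099714279175, 0.8321294188499451), 34.782344818115234) 88.9
  lane [ 0  0  2  0 11 30 41 18 33 39 36 24 39 41 17 14  0  0]
  stray low brown 2
scene sweet px in tub 10
  rim (disp) ((-2.7637109756469727, -0.042799513787031174), 36.814537048339844) 89.1
  lane [ 0  0  3 13 26 29 13 13  4 17 10 26 25 13 21 31 24 12]
  stray low brown 13
40.775
```

```bash
python3 - <<'E'
from h import *
a=dict(np.load('side1.npz'))["frame"].astype(int); d=cam("side"); W=cloud(d); b=d["frame"].astype(int)
v,u=np.mgrid[:400,:640]; m=(abs(u-438)<28)&(abs(v-182)<32)&(W[...,2]>86); print('lid',cv2.minEnclosingCircle(W[m][:,:2].astype(np.float32)))
D=abs(a-b).max(2)>40
for nm,(x0,y0,x1,y1) in dict(lidded=(420,160,460,205),jar=(280,320,330,385),bars=(295,130,332,172)).items(): print(nm,'changed frac',D[y0:y1,x0:x1].mean().round(3))
print('pad',padz(),np.round(read_contact_force(),2),read_clock())
bot.finish_job()
E
```

```text
lid ((419.78570556640625, -152.90054321289062), 139.86366271972656)
lidded changed frac 0.0
jar changed frac 0.202
bars changed frac 0.057
pad (np.float64(89.8), np.int64(313)) [-0.58 -0.35 -0.25] 40.875
the job is handed in; nothing more can be done
```

The portion is made up and the job was handed in at about 41 s. The tub stands upright on the rest under the spout, the pedal was pressed fully down and let up twice, and two sweets are in the tub.

**Grasp:** My first attempt failed. The fingertips sat about 18 mm above the reported TCP, not 19 mm below it as the description says. They closed on the rim and briefly tilted the tub, which settled back upright. I measured the tips from depth, re-grasped about 37 mm lower and brought the tub in from the -x side.

**Presses:** Both reached the stop. The force jumped to 28 N on the first and 32 N on the second, and the plate came down to about 62 mm. It came back up to 90 mm each time.

**Last checks:**
- **Tub:** The rim is at 89–90 mm, centred about 1 mm short of the rest's centre (1–3 mm depending on the camera).
- **Sweets:** I saw the first sweet land. The second I checked only by numbers, because the picture limit had been reached. The wrist camera showed one brown patch of 47 x 29 mm in the tub, which fits two 28 mm sweets side by side. The other sweets still showed in the lane and there were no clear strays.
- **Bystanders:** The lidded tub's image did not change at all. The jar's area changed by 20% and the bars' by 6%. I put that down to the arm's shadow or the arm being in view, since nothing went near them, but I did not confirm it. A position check on the lidded tub picked up other points and gave no usable result.

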